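# Lay out a wooden village plaque for gluing

### The arm

A 6-joint arm with a two-finger parallel gripper is mounted at the origin on the work surface. World frame = base frame: x ahead of the robot, y to its left, z up, the work surface at z = 0. Lengths are in m, angles in rad, forces in N, time in s.
With the tool pointing down it reaches from about 0.4 to 0.825 m from the base axis. Payload 7 kg.
Tool frame: the origin (TCP) lies midway between the tips of the shut fingers; the grasp point (between the pads) lies 19 mm behind it; z points along the fingers, y is the line along which they close (so a half turn about z gives the same grasp; the last joint's range is limited). The gripper opens to 88 mm and grips with 3 to 60 N. Pads are 19 mm wide; open, the fingers measure 130 mm over their backs; the gripper's body (78 mm by 193 mm) begins 47 mm behind the grasp point.
Start: joints at [1.6, 0.359, 0.012, 0, -1.224, -0.288], TCP at [0.173, 0.652, 0.227] pointing down, gripper open.
Joint ranges: [-3.07, 3.07], [-1.43, 2.12], [-1.02, 1.25], [-3.03, 1.67], [-3.05, -0], [-3.03, 3.03]. Speed limits (rad/s): [2.39, 2.39, 3.01, 3.14, 3.14, 3.14].

### API

Orientations are given as a unit quaternion [w, x, y, z].
In Python, from workcell import robot gives the robot as it stands.
- The arm moves only by the tool servo_tool, never from a script. Its argument "increments" is a list of rows, each an object with "delta_rot": the turn, a rotation vector about the tool's x, y, z in rad, a list of three; "travel": the shift along the tool's x, y, z in m, a list of three; "fingers": the closure, from 0 (fully open) to 1 (shut). In form: [{"delta_rot": [rx, ry, rz], "travel": [x, y, z], "fingers": fingers}, ...]. A call has 1 to 12 rows; each row shifts and turns the commanded pose from where the row before left it, along the tool's axes as they then stand; what a row does not reach is not made up. A row lasts 1/8 s, in which the tool goes at most 62.5 mm and 10.7 degrees, less where a joint would pass 70% of its speed; a pose out of reach is approached as far as the arm can. A call is refused whole if a number of a shift passes 0.0625 or a number of a turn 0.188, either way. A call with a gripper value outside its range is refused whole. The fingers move at their own pace and stop on an object; the grip force is fixed at half the most. Time passes only in rows, so rows that do not move let the fingers close. It gives the time, the measured TCP pose, the force, the opening and the grip force at its end, in the units of the state.
- robot.sense(): the state, without advancing time (a new reading comes with each control period).
- robot.get_image(name): name is "side" or "top" or "wrist"; returns the picture (480x640x3 uint8, red, green, blue); there is no depth.
- robot.get_calibration(name): a dict with "camera_matrix" (3x3 intrinsics, pixels), "distortion" ([k1, k2, p1, p2, k3] as OpenCV has them; the pictures are not rectified), "rvec" (rotation vector, rad) and "tvec" (3), from world to camera coordinates, as OpenCV has them. Camera axes: x right, y down, z forward; pixel columns grow to the right and rows downward; lengths in m; the calibration is good to about 2 mm. A picture is of the moment at which its call begins: read the wrist's pose just before it. get_calibration takes no time and is no camera call; for the wrist camera it gives the pose at the moment of the call.
- robot.job_done(): hands the job in; it is judged then, once.
The state is a dict: "t": time; "joint_positions": joint angles; "joint_vel": joint speeds; "tau": joint torques, N m; "position": TCP position; "ee_rot": TCP orientation; "force": force on the tool from outside, world axes, zero at the start; "ft_torque": the same for the moment, N m; "grip_width": finger opening in m; "finger_force": force on a finger pad.
Only numpy, scipy, OpenCV 4.12 (cv2) and the standard library are available. Lean on these libraries where they do the work, as an engineer would, in place of code of your own. Each camera call takes 0.05 s, during which the arm holds its last target. There are 200 camera calls.

### The job

Lay out the village picture on the plaque that tops the pile of blanks (the hanger ring marks its upper edge; two houses are already glued on): the round medallion midway between the two houses, the heart centred on top of the medallion with its point down, the cloud centred above the tall house with its flat side towards the gable top, and the picket fence centred below the cottage with its points towards the cottage, cloud and fence each with a gap of about 15 mm to their house. All pieces lie flat and square to the plaque. The pile's height differs each time, so lower each piece gently until it touches, do not drop or press it hard, and leave the glue jar, bead bowl and sanding block where they are.

Things in the scene. Friction and masses are not known exactly. Their poses are not given: they have to be found in the camera images.
- plaque: Fixed pile of wooden blanks; its top board is the plaque, 190 mm (its x) by 250 mm (y), level. Origin: centre of the plaque's top face, 22 to 55 mm above the bench (differs each time); x points to its upper edge (brass hanger ring at the middle, mostly away from the robot), y to the picture's left, z up. 'Above', 'below' and 'between' are meant in the picture's plane.
- tall_house: Flat wooden house 10 mm thick, glued on the plaque (fixed), parallel to it: 46 mm wide (its y), 64 mm tall (its x), stepped gable 20 mm wide at the top, seven dark windows. Origin: centre of its outline, at the plaque's top face; the gable top is 32 mm from it along +x. Left or right of the cottage, centres about 140 mm apart.
- cottage: Flat wooden cottage 10 mm thick, glued on the plaque (fixed): 56 mm wide (its y) and 42 mm tall (its x), wide and low with a small pointed gable at the middle. Origin: centre of its outline, at the plaque's top face, so its foot is 21 mm from it along -x. Parallel to the plaque.
- medallion: Loose round wooden disc, 50 mm across, 14 mm thick, lying on the bench, with a thin dark ring line on top. Origin: centre of its underside, z up. Any yaw will do. About 20 g, as are the other loose pieces.
- heart: Loose flat wooden heart on the bench, 14 mm thick, 41 mm wide (its y) and 37 mm tall (its x). Origin: centre of its outline, on the underside; x points away from its point to the notch between the lobes, y across it, z up. It can be gripped across the two lobes, widest 7 mm from the origin along +x.
- cloud: Loose flat wooden cloud on the bench, 14 mm thick, 56 mm long (its y) and 26 mm high (its x). Origin: centre of its outline, on the underside; x points from its flat side (at x = -13 mm) to its bumps, z up. Its ends are flat and parallel, 56 mm apart, from x = -13 to +1 mm, so the grip across them is centred 6 mm from the origin along -x.
- fence: Loose flat wooden picket fence of five pickets, on the bench, 14 mm thick, 60 mm long (its y) and 22 mm high (its x). Origin: centre of its outline, on the underside; x points to the pickets' points, z up. It can be gripped across its 60 mm length.
- glue_jar: Bystander: closed jar, 50 mm across, 55 mm high, loose, standing beyond the work on the robot's left. Origin: centre of its underside. Leave it alone.
- bead_bowl: Bystander: small blue bowl of beads, 84 mm across, 28 mm high, loose, beyond the work on the robot's right. Origin: centre of its underside. Leave it alone.
- sanding_block: Bystander: cork sanding block 45 x 95 mm, 26 mm high, loose, beyond the pile. Origin: centre of its underside. Leave it alone.

How it is judged:
By the outcome, as a careful person would: the job done as asked, in the order asked, and still so for the second after the job is handed in, with the robot touching nothing.
It also fails if it takes over 104 s, if anything falls off the work surface, if the arm or the gripper's body presses on something with over 40 N, if the wrist force passes 120 N, or if a joint passes its speed limit or range.

## Working session

There is one attempt and no reset: what is moved stays moved. The work goes in short steps, Python scripts to look and compute and a tool call to move; the robot and the scene stay as the last step left them, time stands still between calls to the robot, and variables do not carry over. Pictures are saved under pics/ and viewed, at most 16 in all, crops included, and the job is handed in when it is done.

Besides the shell and the picture viewer there is one more tool, called after "Call:" by a JSON object that holds its "method" and its "body", one argument or row to a line. servo_tool: Moves the arm, as the interface text tells. Its arguments: {"type":"object","properties":{"increments":{"type":"array"}},"required":["increments"]}

```bash
mkdir -p pics
python3 - <<'E'
from workcell import robot
import cv2
for n in ("top","side"):
    im=robot.get_image(n); cv2.imwrite(f"pics/{n}0.png",im[:,:,::-1])
    c=robot.get_calibration(n); print(n,c)
s=robot.sense(); print(s)
E
```

```text
top {'camera_matrix': array([[557.84871341,   0.        , 322.82523298],
       [  0.        , 557.84871341, 244.73819585],
       [  0.        ,   0.        ,   1.        ]]), 'distortion': array([0.05499118, 0.        , 0.        , 0.        , 0.        ]), 'rvec': array([ 2.09893593, -2.12704756,  0.21706157]), 'tvec': array([0.02184071, 0.61550782, 0.91184707])}
side {'camera_matrix': array([[582.78895368,   0.        , 313.70217358],
       [  0.        , 582.78895368, 239.82069768],
       [  0.        ,   0.        ,   1.        ]]), 'distortion': array([0.02406299, 0.        , 0.        , 0.        , 0.        ]), 'rvec': array([ 0.35915016, -2.87859506,  0.96484892]), 'tvec': array([0.5906311 , 0.13579526, 0.9904615 ])}
{'t': 0.1, 'joint_positions': array([ 1.60009078e+00,  3.59329634e-01,  1.11716296e-02, -2.88260861e-04,
       -1.22408810e+00, -2.88133895e-01]), 'joint_vel': array([ 0.0001569 , -0.00202732,  0.00176332,  0.00216024, -0.00101364,
       -0.00054904]), 'tau': array([-1.81586369e-03, -5.84164274e+01,  2.93750793e+01,  7.01568648e+00,
        1.01079335e-02, -6.30680302e-05]), 'position': array([0.17267122, 0.6521064 , 0.22571993]), 'ee_rot': array([ 7.37198036e-04,  9.91630346e-01, -1.29107367e-01, -1.92473495e-05]), 'force': array([0.00281745, 0.58435088, 0.00305449]), 'ft_torque': array([-0.04538807, -0.01716486, -0.0404669 ]), 'finger_force': 0.0, 'grip_width': 0.08777335065969308}
```

View pics/top0.png

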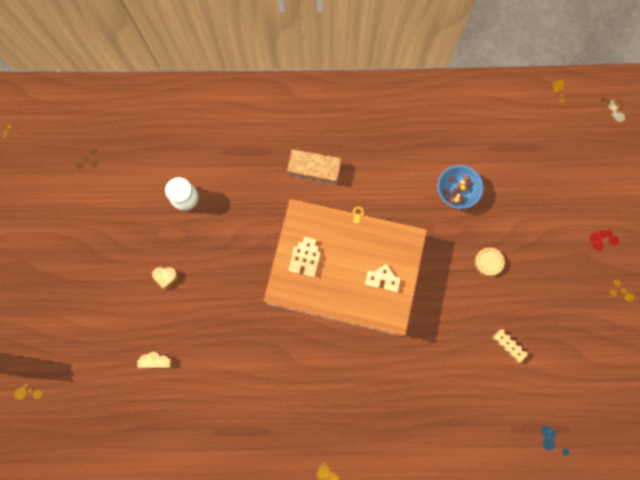

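View pics/side0.png

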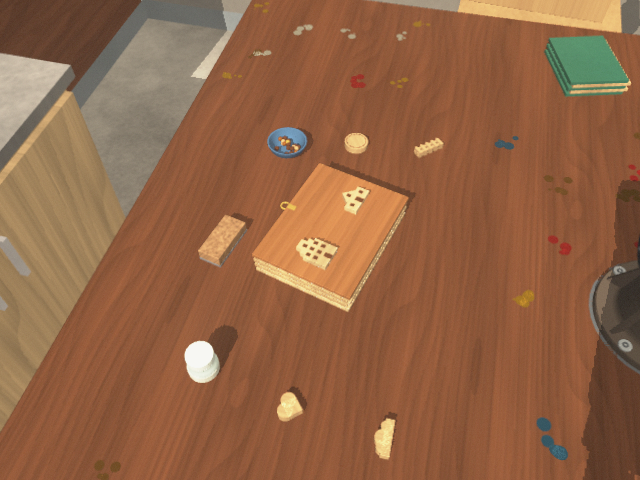

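```bash
cat > h.py <<'E'
import numpy as np, cv2
from workcell import robot
def cam(n):
    c=robot.get_calibration(n); R=cv2.Rodrigues(np.array(c["rvec"]))[0]
    return c,R,np.array(c["tvec"])
def back(c,px,z):
    c,R,t=c
    u=cv2.undistortPoints(np.array(px,float).reshape(-1,1,2),c["camera_matrix"],c["distortion"]).reshape(-1,2)
    d=np.c_[u,np.ones(len(u))]@R; o=-R.T@t
    return o+d*((z-o[2])/d[:,2])[:,None]
def proj(c,P):
    c,R,t=c
    return cv2.projectPoints(np.array(P,float).reshape(-1,1,3),c["rvec"],t,c["camera_matrix"],c["distortion"])[0].reshape(-1,2)
def mask(im):
    hsv=cv2.cvtColor(im,cv2.COLOR_RGB2HSV)
    return cv2.inRange(hsv,(14,40,185),(30,150,255))
E
python3 - <<'E'
from h import *
ct,cs=cam("top"),cam("side")
print("cam pos",-ct[1].T@ct[2],-cs[1].T@cs[2])
im=cv2.imread("pics/top0.png")[:,:,::-1].copy()
for p in [(307,258),(382,278),(490,262),(511,346),(162,276),(155,362),(340,300),(155,366)]: print(p,cv2.cvtColor(im[p[1]:p[1]+1,p[0]:p[0]+1],cv2.COLOR_RGB2HSV).ravel())
m=mask(im)
for c in cv2.findContours(m,cv2.RETR_EXTERNAL,cv2.CHAIN_APPROX_NONE)[0]:
    if cv2.contourArea(c)<120: continue
    x,y,w,h=cv2.boundingRect(c)
    if y<90: continue
    W=back(ct,c.reshape(-1,2),.014)[:,:2]
    r=cv2.minAreaRect((W*1000).astype(np.float32)); print((x,y,w,h),"rect",np.round(r[0],1),np.round(r[1],1),round(r[2],1))
a=[cv2.resize(im[y:y+60,x:x+80],None,fx=5,fy=5,interpolation=cv2.INTER_CUBIC) for x,y in((130,250),(125,330),(455,235),(475,315))]
cv2.imwrite("pics/pieces.png",np.vstack([np.hstack(a[:2]),np.hstack(a[2:])])[:,:,::-1])
s=cv2.imread("pics/side0.png")
b=np.hstack([cv2.resize(im[190:350,255:435,::-1],None,fx=2.2,fy=2.2),cv2.resize(s[155:315,245:425],None,fx=2.2,fy=2.2)])
cv2.imwrite("pics/plaque.png",b)
E
```

```text
cam pos [0.41693565 0.01442842 1.01820846] [0.44666465 0.61891177 0.87506476]
(307, 258) [ 24  94 254]
(382, 278) [ 25  87 254]
(490, 262) [ 23 102 254]
(511, 346) [ 23 109 254]
(162, 276) [ 27  83 254]
(155, 362) [ 25  96 254]
(340, 300) [ 14 172 241]
(155, 366) [ 22 117 251]
(137, 352, 33, 16) rect [424.7 313.3] [56.1 25.6] 88.9
(493, 329, 35, 34) rect [ 441.3 -312.5] [63.5 24.3] 42.6
(152, 267, 24, 21) rect [575.8 302.8] [38.4 36. ] 45.5
(364, 264, 37, 29) rect [566.  -95.3] [63.4 46.6] 75.8
(475, 248, 30, 28) rect [ 591.  -288.8] [52.8 49.8] 89.2
(288, 236, 33, 42) rect [606.3  46.4] [52.6 71.8] 75.5
(288, 150, 53, 31) rect [780.9  28.8] [94.4 45.4] 77.3
```

View pics/pieces.png

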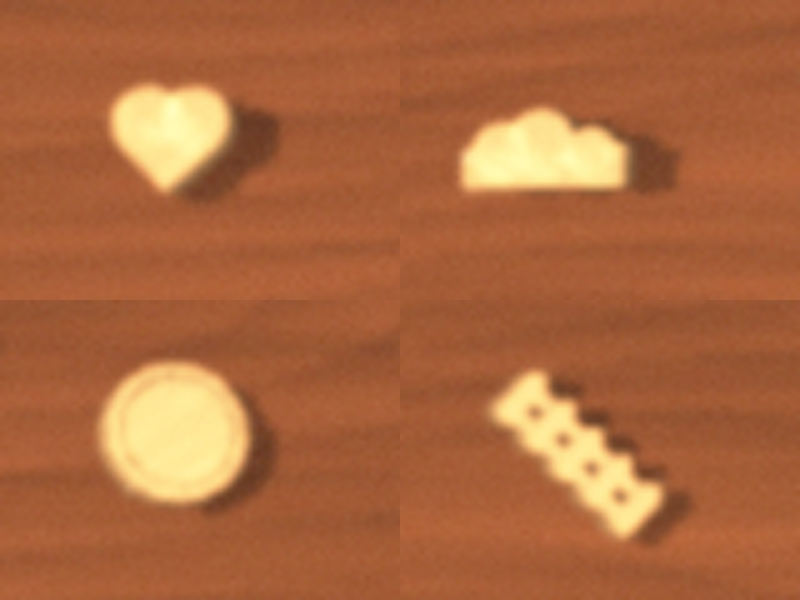

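View pics/plaque.png

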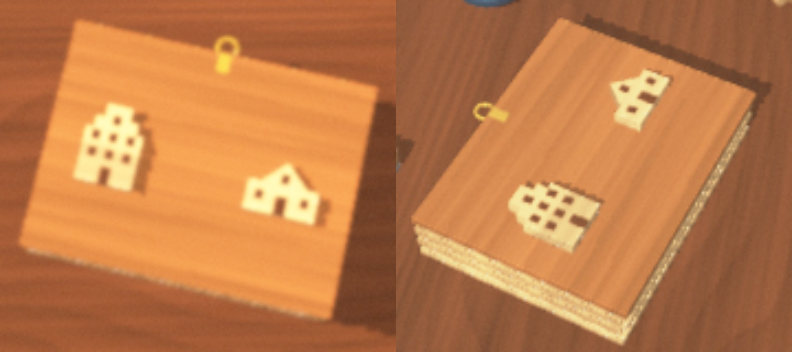

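```bash
cat > fitp.py <<'E'
from h import *
from scipy.optimize import least_squares
L=np.array([[.095,.125],[.095,-.125],[-.095,-.125],[-.095,.125]])
pt=np.array([[290,199],[426.4,230],[405,335],[265,301.4]],float); ps=np.array([[252.7,254],[320.5,163.2],[409,197.3],[349.5,299.5]],float)
ct,cs=cam("top"),cam("side")
def P(q):
    c,s=np.cos(q[3]),np.sin(q[3]); return np.c_[L@np.array([[c,s],[-s,c]])+q[:2],np.full(4,q[2])]
def f(q): return np.r_[proj(ct,P(q))-pt,proj(cs,P(q))-ps].ravel()
r=least_squares(f,[.6,-.03,.04,-.2])
E
python3 - <<'E'
from fitp import *
print(r.x,np.round(r.fun.reshape(-1,2),1))
z=r.x[2]
# houses: mask contours on top face at z+.01
for n,c in(("top",ct),("side",cs)):
    im=cv2.imread(f"pics/{n}0.png")[:,:,::-1].copy(); m=mask(im)
    for k in cv2.findContours(m,cv2.RETR_EXTERNAL,cv2.CHAIN_APPROX_NONE)[0]:
        if cv2.contourArea(k)<150: continue
        W=back(c,k.reshape(-1,2),z+.01)[:,:2]-r.x[:2]
        cc,s=np.cos(r.x[3]),np.sin(r.x[3]); W=W@np.array([[cc,-s],[s,cc]])
        if abs(W).max()<.125: print(n,"x",W[:,0].min().round(4),W[:,0].max().round(4),"y",W[:,1].min().round(4),W[:,1].max().round(4))
# wrist camera pose rel. to tool
s=robot.sense(); c=cam("wrist"); from scipy.spatial.transform import Rotation as R
q=s["ee_rot"]; T=R.from_quat([q[1],q[2],q[3],q[0]]).as_matrix()
print("wrist cam in tool",T.T@(-c[1].T@c[2]-s["position"])); print((c[1]@T).round(3)); print(T.round(3)); print(c[0]["camera_matrix"])
E
```

```text
[ 0.58028093 -0.02728834  0.0482403  -0.24622641] [[ 0.6  0.6]
 [ 0.3  0.7]
 [ 0.2  0.8]
 [-1.   0.6]
 [-0.9  0.1]
 [-1.3  0.2]
 [-0.5  0.4]
 [-0.1 -1.2]]
top x -0.0271 0.0175 y -0.0966 -0.036
top x -0.0349 0.0339 y 0.0492 0.0995
side x -0.036 0.0328 y 0.047 0.1012
side x -0.0288 0.0177 y -0.0989 -0.0328
wrist cam in tool [ 0.07193083  0.00054441 -0.15871707]
[[-0.     1.     0.001]
 [-0.964  0.    -0.266]
 [-0.266 -0.001  0.964]]
[[ 0.967 -0.256 -0.   ]
 [-0.256 -0.967 -0.001]
 [ 0.     0.001 -1.   ]]
[[368.49074735   0.         319.22592348]
 [  0.         368.49074735 239.93165261]
 [  0.           0.           1.        ]]
```

Call:
{"method": "servo_tool", "body": {
  "increments": [
    {"delta_rot": [0,0,0],"travel": [0.02,0.02,0],"fingers": 0},
    {"delta_rot": [0,0,0],"travel": [0.043,0.042,0],"fingers": 0},
    {"delta_rot": [0,0,0],"travel": [0.043,0.042,0],"fingers": 0},
    {"delta_rot": [0,0,0],"travel": [0.043,0.042,0],"fingers": 0},
    {"delta_rot": [0,0,0],"travel": [0.043,0.042,0],"fingers": 0},
    {"delta_rot": [0,0,0],"travel": [0.043,0.042,0],"fingers": 0},
    {"delta_rot": [0,0,0],"travel": [0.043,0.042,0],"fingers": 0},
    {"delta_rot": [0,0,0],"travel": [0.043,0.042,0],"fingers": 0},
    {"delta_rot": [0,0,0],"travel": [0.043,0.042,0],"fingers": 0},
    {"delta_rot": [0,0,0],"travel": [0.043,0.042,0],"fingers": 0},
    {"delta_rot": [0,0,0],"travel": [0.043,0.042,0],"fingers": 0},
    {"delta_rot": [0,0,0],"travel": [0.043,0.042,0.0],"fingers": 0}
  ]
}}

```text
t: 1.6
position: [0.5266, 0.0585, 0.2266]
ee_rot: [-0.0, 0.992, -0.129, 0.0]
force: [0.1, 0.2, 0.3]
grip_width: 0.0875
finger_force: 0.0
```

Call:
{"method": "servo_tool", "body": {
  "increments": [
    {"delta_rot": [0,0,0],"travel": [0.035,0.035,0.01],"fingers": 0},
    {"delta_rot": [0,0,0],"travel": [0.025,0.03,0.01],"fingers": 0},
    {"delta_rot": [0,0,0],"travel": [0,0,0],"fingers": 0},
    {"delta_rot": [0,0,0],"travel": [0,0,0],"fingers": 0}
  ]
}}

```text
t: 2.1
position: [0.5671, -0.0179, 0.2063]
ee_rot: [0.0, 0.992, -0.129, -0.0]
force: [0.1, 0.9, 0.8]
grip_width: 0.088
finger_force: 0.0
```

Run:
```python
from h import *
c=cam("wrist"); im=robot.get_image("wrist"); cv2.imwrite("pics/w1.png",im[:,:,::-1])
np.savez("w1.npz",R=c[1],t=c[2],rv=c[0]["rvec"]); print(robot.sense()["position"],c[0]["distortion"])
```

```text
[ 0.56717217 -0.01735731  0.20666013] [-0.04619304  0.          0.          0.          0.        ]
```

View pics/w1.png

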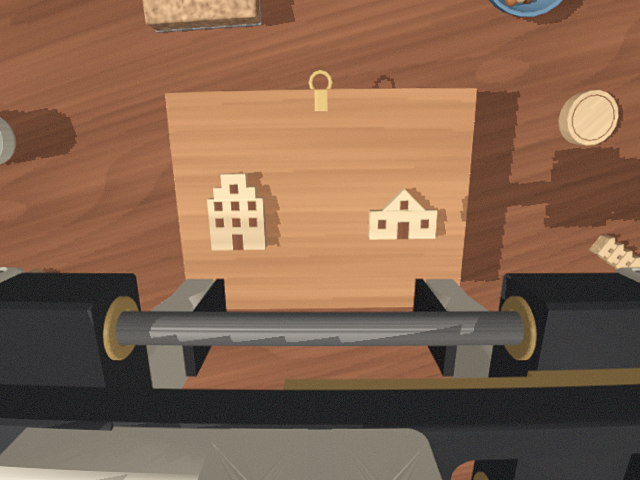

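Run:
```python
from fitp import *
c=cam("wrist"); im=robot.get_image("wrist")
pw=np.array([[166,94],[476,88.]])
def g(q): return np.r_[f(q),(proj(c,P(q)[:2])-pw).ravel()]
r2=least_squares(g,r.x,loss="soft_l1"); q=r2.x
print("plaque",q,np.round(g(q).reshape(-1,2),1).tolist())
np.save("plaque.npy",q)
cc,s=np.cos(q[3]),np.sin(q[3])
hs={"tg":[(221,173.5),(246,173.5)],"tf":[(210,250),(265,249)],"cf":[(370,240.5),(438,239.5)],"ca":[(404,190)]}
for k,v in hs.items():
    W=(back(c,v,q[2]+.01)[:,:2]-q[:2])@np.array([[cc,-s],[s,cc]]); print(k,(W*1000).round(1).tolist())
for n in("top","side"):
    cm=cam(n); i2=cv2.imread(f"pics/{n}0.png")[:,:,::-1].copy(); m=mask(i2)
    for k in cv2.findContours(m,cv2.RETR_EXTERNAL,cv2.CHAIN_APPROX_NONE)[0]:
        if cv2.contourArea(k)<150: continue
        W=(back(cm,k.reshape(-1,2),q[2]+.01)[:,:2]-q[:2])@np.array([[cc,-s],[s,cc]])*1000
        if abs(W).max()<125: print(n,"x",W[:,0].min().round(1),W[:,0].max().round(1),"y",W[:,1].min().round(1),W[:,1].max().round(1))
hsv=cv2.cvtColor(im,cv2.COLOR_RGB2HSV)
for p in [(589,117),(589,142),(210,230),(237,180),(320,200)]: print(p,hsv[p[1],p[0]])
print(back(c,[(589,117)],.014))
```

```text
plaque [ 0.58062928 -0.02505465  0.0512244  -0.24104214] [[-1.1, 0.3], [-0.9, -0.3], [-0.5, 0.2], [-2.3, 0.7], [-1.5, 0.4], [-2.1, -0.1], [-0.9, -0.1], [-0.1, -1.2], [1.4, 0.1], [0.9, 0.3]]
tg [[31.1, 83.8], [30.6, 63.2]]
tf [[-34.2, 99.1], [-34.1, 51.2]]
cf [[-28.0, -39.2], [-28.2, -97.8]]
ca [[14.9, -66.6]]
top x -27.8 16.8 y -98.5 -38.1
top x -34.7 33.9 y 46.7 96.9
side x -36.2 32.2 y 46.8 100.9
side x -29.7 16.4 y -98.5 -32.7
(589, 117) [ 17  86 236]
(589, 142) [ 17  81 250]
(210, 230) [ 15 104 223]
(237, 180) [ 19  69 253]
(320, 200) [ 14 120 216]
[[ 0.5937356  -0.28470953  0.014     ]]
```

Call:
{"method": "servo_tool", "body": {
  "increments": [
    {"delta_rot": [0,0,0],"travel": [0.023,0.045,0.0],"fingers": 0},
    {"delta_rot": [0,0,0],"travel": [0.023,0.045,0.0],"fingers": 0},
    {"delta_rot": [0,0,0],"travel": [0.023,0.045,0.01],"fingers": 0},
    {"delta_rot": [0,0,0],"travel": [0.023,0.045,0.01],"fingers": 0},
    {"delta_rot": [0,0,0.173],"travel": [0,0,0.01],"fingers": 0},
    {"delta_rot": [0,0,0.173],"travel": [0,0,0.01],"fingers": 0},
    {"delta_rot": [0,0,0.173],"travel": [0,0,0.01],"fingers": 0},
    {"delta_rot": [0,0,0.173],"travel": [0,0,0],"fingers": 0},
    {"delta_rot": [0,0,0.173],"travel": [0,0,0],"fingers": 0},
    {"delta_rot": [0,0,0.173],"travel": [0,0,0],"fingers": 0},
    {"delta_rot": [0,0,0.173],"travel": [0,0,0],"fingers": 0},
    {"delta_rot": [0,0,0.173],"travel": [0,0,0],"fingers": 0}
  ]
}}

```text
t: 3.7
position: [0.6106, -0.214, 0.1573]
ee_rot: [0.0, -0.68, 0.733, -0.0]
force: [0.9, 0.3, 0.5]
grip_width: 0.0873
finger_force: 0.0
```

Call:
{"method": "servo_tool", "body": {
  "increments": [
    {"delta_rot": [0,0,0.173],"travel": [0,0,0],"fingers": 0},
    {"delta_rot": [0,0,0],"travel": [0,0,0],"fingers": 0},
    {"delta_rot": [0,0,0],"travel": [0,0,0],"fingers": 0}
  ]
}}

```text
t: 4.08
position: [0.6105, -0.2146, 0.1569]
ee_rot: [0.0, -0.617, 0.787, -0.0]
force: [0.4, 0.4, -0.7]
grip_width: 0.0874
finger_force: 0.0
```

```bash
cat >> h.py <<'E'
from scipy.spatial.transform import Rotation as Ro
def pose():
    s=robot.sense(); q=s["ee_rot"]; T=Ro.from_quat([q[1],q[2],q[3],q[0]]).as_matrix()
    return s,np.array(s["position"]),T
def togo(tgt,yaw=None):
    s,p,T=pose(); print("pos",p.round(4),"tool yaw",np.arctan2(T[1,0],T[0,0]).round(4),"j6",s["joint_positions"][5].round(2),"tilt",T[:,2].round(3))
    print("travel",((np.array(tgt)-p)@T).round(4), "turn z" ,None if yaw is None else round(float((np.arctan2(T[1,0],T[0,0])-yaw+np.pi/2)%np.pi-np.pi/2),4),"(mod pi)")
def wblobs(z,name,lo=(12,30,170),hi=(30,115,255),amin=1500,ymax=270):
    c=cam("wrist"); im=robot.get_image("wrist"); cv2.imwrite(f"pics/{name}.png",im[:,:,::-1])
    m=cv2.inRange(cv2.cvtColor(im,cv2.COLOR_RGB2HSV),lo,hi); m[ymax:]=0
    m=cv2.morphologyEx(m,cv2.MORPH_OPEN,np.ones((3,3)))
    out=[]
    for k in cv2.findContours(m,cv2.RETR_EXTERNAL,cv2.CHAIN_APPROX_NONE)[0]:
        if cv2.contourArea(k)<amin: continue
        W=back(c,k.reshape(-1,2),z)[:,:2]*1000; r=cv2.minAreaRect(W.astype(np.float32))
        mm=cv2.moments(W.astype(np.float32))
        print(cv2.boundingRect(k),"rect",np.round(r[0],1),np.round(r[1],1),round(r[2],1),"centroid",round(mm["m10"]/mm["m00"],1),round(mm["m01"]/mm["m00"],1)); out.append(k)
    return c,im,out
E
python3 - <<'E'
from h import *
wblobs(.014,"w2")
togo([.592,-.287,.1])
E
```

```text
(289, 100, 64, 66) rect [ 592.  -288.4] [49.6 49.9] 76.2 centroid 592.1 -288.3
(468, 13, 72, 86) rect [ 442.7 -310.9] [65.1 22.8] 43.5 centroid 442.3 -310.7
pos [ 0.6104 -0.2148  0.1568] tool yaw -1.8119 j6 -0.2 tilt [ 0.  0. -1.]
travel [0.0745 0.0006 0.0568] turn z None (mod pi)
```

View pics/w2.png

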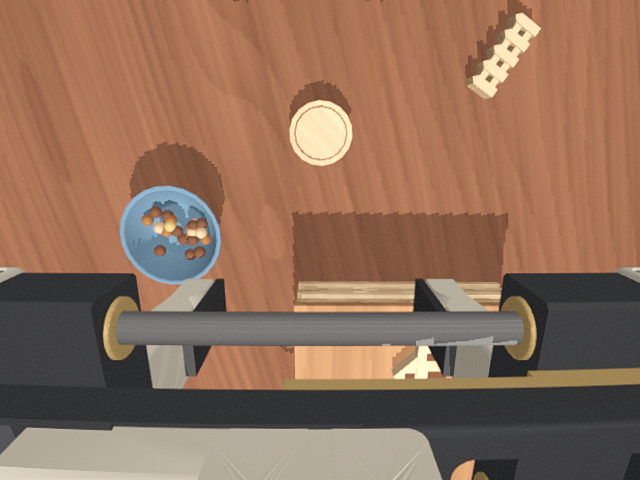

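Call:
{"method": "servo_tool", "body": {
  "increments": [
    {"delta_rot": [0,0,0],"travel": [0.038,0,0.025],"fingers": 0},
    {"delta_rot": [0,0,0],"travel": [0.038,0.001,0.025],"fingers": 0},
    {"delta_rot": [0,0,0],"travel": [0,0,0.04],"fingers": 0},
    {"delta_rot": [0,0,0],"travel": [0,0,0.035],"fingers": 0},
    {"delta_rot": [0,0,0],"travel": [0,0,0.02],"fingers": 0},
    {"delta_rot": [0,0,0],"travel": [0,0,0.008],"fingers": 0},
    {"delta_rot": [0,0,0],"travel": [0,0,0],"fingers": 0.3},
    {"delta_rot": [0,0,0],"travel": [0,0,0],"fingers": 1},
    {"delta_rot": [0,0,0],"travel": [0,0,0],"fingers": 1},
    {"delta_rot": [0,0,0],"travel": [0,0,0],"fingers": 1},
    {"delta_rot": [0,0,0],"travel": [0,0,0],"fingers": 1}
  ]
}}

```text
t: 5.5
position: [0.5911, -0.2889, 0.0042]
ee_rot: [0.0, -0.615, 0.788, -0.0]
force: [-0.9, 0.6, 3.3]
grip_width: 0.049
finger_force: 30.0
```

Run:
```python
from h import *
q=np.load("plaque.npy"); c,s=np.cos(q[3]),np.sin(q[3])
t=q[:2]+np.array([[c,-s],[s,c]])@[-.004,.003]; print(t)
togo([*t,.08],q[3]-np.pi/2)
```

```text
[ 0.57746106 -0.02118652]
pos [ 0.5911 -0.2889  0.0042] tool yaw -1.8156 j6 -0.09 tilt [ 0.001 -0.    -1.   ]
travel [-0.2564  0.078  -0.0759] turn z -0.0038 (mod pi)
```

Call:
{"method": "servo_tool", "body": {
  "increments": [
    {"delta_rot": [0,0,0],"travel": [0,0,-0.03],"fingers": 1},
    {"delta_rot": [0,0,0],"travel": [0,0,-0.05],"fingers": 1},
    {"delta_rot": [0,0,0],"travel": [-0.03,0.01,-0.01],"fingers": 1},
    {"delta_rot": [0,0,0],"travel": [-0.045,0.014,0],"fingers": 1},
    {"delta_rot": [0,0,0],"travel": [-0.045,0.014,0],"fingers": 1},
    {"delta_rot": [0,0,0],"travel": [-0.045,0.014,0],"fingers": 1},
    {"delta_rot": [0,0,0],"travel": [-0.045,0.013,0],"fingers": 1},
    {"delta_rot": [0,0,-0.004],"travel": [-0.03,0.008,0],"fingers": 1},
    {"delta_rot": [0,0,0],"travel": [-0.016,0.005,0],"fingers": 1},
    {"delta_rot": [0,0,0],"travel": [0,0,0],"fingers": 1},
    {"delta_rot": [0,0,0],"travel": [0,0,0],"fingers": 1}
  ]
}}

```text
t: 6.88
position: [0.5771, -0.0222, 0.0935]
ee_rot: [-0.0, -0.617, 0.787, 0.0]
force: [-0.5, -0.5, -0.1]
grip_width: 0.0494
finger_force: 30.0
```

Run:
```python
from h import *
im=robot.get_image("wrist"); cv2.imwrite("pics/w3.png",im[:,:,::-1])
q=np.load("plaque.npy"); c,s=np.cos(q[3]),np.sin(q[3])
t=q[:2]+np.array([[c,-s],[s,c]])@[-.0041,.0032-.0008]
togo([*t,.06],q[3]-np.pi/2)
```

```text
pos [ 0.5771 -0.0224  0.0935] tool yaw -1.8127 j6 -0.54 tilt [-0. -0. -1.]
travel [-0.0007  0.      0.0335] turn z -0.0009 (mod pi)
```

View pics/w3.png

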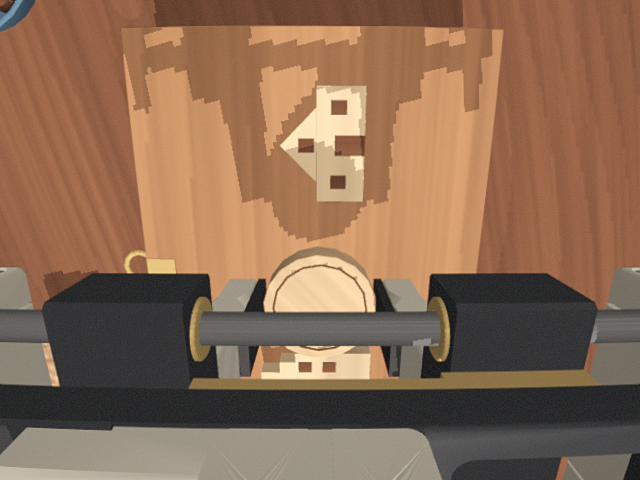

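Run:
```python
from h import *
c=cam("wrist")
for z in(.045,.048,.051,.054):
    E=back(c,[(123,28.5),(503,30.5)],z)[:,:2]; H=back(c,[(366,87),(363.3,201.5),(279,146)],z+.01)[:,:2]
    d=E[0]-E[1]; yaw=np.arctan2(d[1],d[0]); k,s=np.cos(yaw),np.sin(yaw); f=(H[0]+H[1])/2
    cen=f+.021*np.array([k,s]); m=E.mean(0)+.125*np.array([-s,k])
    print(z,"edge",np.linalg.norm(d).round(4),"foot",np.linalg.norm(H[0]-H[1]).round(4),"yaw",yaw.round(4),"cottage c",cen.round(4),"apex-c",np.round(((H[2]-cen)@[k,s],(H[2]-cen)@[-s,k]),4),"plaque c",m.round(4))
q=np.load("plaque.npy");k,s=np.cos(q[3]),np.sin(q[3]);print("old cottage",q[:2]+np.array([[k,-s],[s,k]])@[-.0066,-.068])
```

```text
0.045 edge 0.1964 foot 0.0581 yaw -0.2478 cottage c [ 0.5587 -0.0881] apex-c [0.0236 0.0001] plaque c [ 0.5808 -0.0259]
0.048 edge 0.1936 foot 0.0572 yaw -0.2478 cottage c [ 0.559  -0.0882] apex-c [0.0229 0.0001] plaque c [ 0.581  -0.0252]
0.051 edge 0.1907 foot 0.0564 yaw -0.2478 cottage c [ 0.5594 -0.0884] apex-c [0.0222 0.0001] plaque c [ 0.5811 -0.0244]
0.054 edge 0.1879 foot 0.0555 yaw -0.2478 cottage c [ 0.5597 -0.0885] apex-c [0.0215 0.0001] plaque c [ 0.5813 -0.0236]
old cottage [ 0.55798748 -0.08951323]
```

Call:
{"method": "servo_tool", "body": {
  "increments": [
    {"delta_rot": [0,0,0.0],"travel": [-0.035,0,0],"fingers": 1},
    {"delta_rot": [0,0,0],"travel": [-0.05,0,0],"fingers": 1},
    {"delta_rot": [0,0,0],"travel": [-0.035,0,0],"fingers": 1},
    {"delta_rot": [0,0,0],"travel": [-0.02,0,0],"fingers": 1},
    {"delta_rot": [0,0,0],"travel": [0,0,0],"fingers": 1},
    {"delta_rot": [0,0,0],"travel": [0,0,0],"fingers": 1}
  ]
}}

```text
t: 7.68
position: [0.6102, 0.1133, 0.0933]
ee_rot: [-0.0, -0.617, 0.787, 0.0]
force: [-0.5, -0.3, 0.4]
grip_width: 0.049
finger_force: 30.0
```

Run:
```python
from h import *
im=robot.get_image("wrist"); cv2.imwrite("pics/w4.png",im[:,:,::-1]); togo([.578,-.021,.06])
```

```text
pos [0.6103 0.1132 0.0935] tool yaw -1.813 j6 -0.74 tilt [-0.001 -0.    -1.   ]
travel [ 0.138  -0.0009  0.0335] turn z None (mod pi)
```

View pics/w4.png

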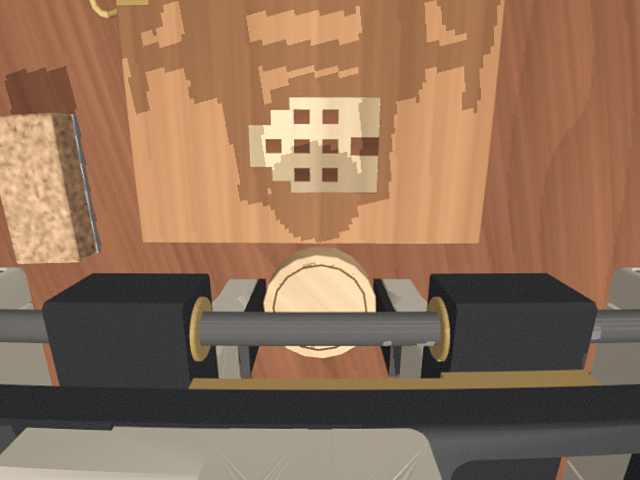

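Run:
```python
from h import *
c=cam("wrist"); z=.052
E=back(c,[(143,243),(480,243)],z)[:,:2]; H=back(c,[(380,97.5),(378,193),(249,125.5),(249,167)],z+.01)[:,:2]
d=E[0]-E[1]; print("edge",np.linalg.norm(d),np.arctan2(d[1],d[0]))
f,g=H[:2].mean(0),H[2:].mean(0); d=g-f; print("foot w",np.linalg.norm(H[0]-H[1]),"gable w",np.linalg.norm(H[2]-H[3]),"tall",np.linalg.norm(d),np.arctan2(d[1],d[0]))
yaw=-.247;k,s=np.cos(yaw),np.sin(yaw);u=np.array([k,s]);v=np.array([-s,k])
T=H.mean(0); C=np.array([.5595,-.0884]); print("tall",T.round(4),"C-T in plaque",(C-T)@u,(C-T)@v,"plaque c",(E.mean(0)-.125*v).round(4))
M=(T+C)/2; print("mid",M,"cloud",T+.060*u,"fence",C-.047*u)
np.savez("tg.npz",M=M,cloud=T+.060*u,fence=C-.047*u,yaw=yaw,T=T,C=C)
togo([*(M-.0008*v),.06],yaw-np.pi/2)
```

```text
edge 0.1922833196879063 -0.24249591498739423
foot w 0.04681235896744633 gable w 0.020360731153048806 tall 0.06534705668577069 -0.24358857864954922
tall [0.597  0.0464] C-T in plaque -0.0033972024349868714 -0.13982731422550945 plaque c [ 0.581  -0.0236]
mid [ 0.57824067 -0.0210235 ] cloud [0.65516035 0.03168322] fence [ 0.51392644 -0.07690868]
pos [0.6103 0.1132 0.0935] tool yaw -1.813 j6 -0.74 tilt [-0.001 -0.    -1.   ]
travel [ 0.1387 -0.0011  0.0335] turn z 0.0048 (mod pi)
```

Call:
{"method": "servo_tool", "body": {
  "increments": [
    {"delta_rot": [0,0,0.004],"travel": [0.035,0,0],"fingers": 1},
    {"delta_rot": [0,0,0],"travel": [0.05,0,0],"fingers": 1},
    {"delta_rot": [0,0,0],"travel": [0.035,-0.001,0],"fingers": 1},
    {"delta_rot": [0,0,0],"travel": [0.0185,0,0.01],"fingers": 1},
    {"delta_rot": [0,0,0],"travel": [0,0,0.014],"fingers": 1},
    {"delta_rot": [0,0,0],"travel": [0,0,0.007],"fingers": 1},
    {"delta_rot": [0,0,0],"travel": [0,0,0.002],"fingers": 1},
    {"delta_rot": [0,0,0],"travel": [0,0,0],"fingers": 1}
  ]
}}

```text
t: 8.72
position: [0.5783, -0.0196, 0.0604]
ee_rot: [-0.0, -0.616, 0.788, 0.0]
force: [-0.1, 0.9, 0.0]
grip_width: 0.0491
finger_force: 30.0
```

Run:
```python
from h import *
g=np.load("tg.npz"); togo([*(g["M"]-.0008*np.array([.2445,.9697])),.056],-.247-np.pi/2); print(robot.sense()["force"])
```

```text
pos [ 0.5783 -0.0196  0.0604] tool yaw -1.8147 j6 -0.55 tilt [-0. -0. -1.]
travel [ 0.0022 -0.0003  0.0044] turn z 0.0031 (mod pi)
[-0.11207584  0.86380539  0.04030674]
```

Call:
{"method": "servo_tool", "body": {
  "increments": [
    {"delta_rot": [0,0,0.003],"travel": [0.002,0,0.001],"fingers": 1},
    {"delta_rot": [0,0,0],"travel": [0,0,0.001],"fingers": 1},
    {"delta_rot": [0,0,0],"travel": [0,0,0.001],"fingers": 1},
    {"delta_rot": [0,0,0],"travel": [0,0,0],"fingers": 1}
  ]
}}

```text
t: 9.22
position: [0.5778, -0.0221, 0.0579]
ee_rot: [0.0, -0.614, 0.789, -0.0]
force: [-1.8, 0.9, 2.9]
grip_width: 0.0489
finger_force: 30.0
```

Call:
{"method": "servo_tool", "body": {
  "increments": [
    {"delta_rot": [0,0,0],"travel": [0,0,0.0005],"fingers": 1},
    {"delta_rot": [0,0,0],"travel": [0,0,0.0005],"fingers": 1},
    {"delta_rot": [0,0,0],"travel": [0,0,0],"fingers": 1}
  ]
}}

```text
t: 9.6
position: [0.5778, -0.0222, 0.0579]
ee_rot: [0.0, -0.614, 0.789, -0.0]
force: [-4.3, 2.5, 12.9]
grip_width: 0.0492
finger_force: 30.0
```

Call:
{"method": "servo_tool", "body": {
  "increments": [
    {"delta_rot": [0,0,0],"travel": [0,0,-0.0008],"fingers": 1},
    {"delta_rot": [0,0,0],"travel": [0,0,0],"fingers": 0.35},
    {"delta_rot": [0,0,0],"travel": [0,0,0],"fingers": 0.2},
    {"delta_rot": [0,0,0],"travel": [0,0,0],"fingers": 0.2},
    {"delta_rot": [0,0,0],"travel": [0,0,0],"fingers": 0.2},
    {"delta_rot": [0,0,0],"travel": [0,0,-0.01],"fingers": 0.2},
    {"delta_rot": [0,0,0],"travel": [0,0,-0.03],"fingers": 0},
    {"delta_rot": [0,0,0],"travel": [0,0,-0.05],"fingers": 0},
    {"delta_rot": [0,0,0],"travel": [0,0,-0.03],"fingers": 0}
  ]
}}

```text
t: 10.72
position: [0.5785, -0.0221, 0.1807]
ee_rot: [0.001, -0.614, 0.789, -0.001]
force: [1.3, 0.6, -1.4]
grip_width: 0.0871
finger_force: 0.0
```

Call:
{"method": "servo_tool", "body": {
  "increments": [
    {"delta_rot": [0,0,-0.182],"travel": [0,0,0],"fingers": 0},
    {"delta_rot": [0,0,-0.182],"travel": [0,0,0],"fingers": 0},
    {"delta_rot": [0,0,-0.182],"travel": [0,0,0],"fingers": 0},
    {"delta_rot": [0,0,-0.182],"travel": [0,0,0],"fingers": 0},
    {"delta_rot": [0,0,-0.182],"travel": [0,0,0],"fingers": 0},
    {"delta_rot": [0,0,-0.182],"travel": [0,0,0],"fingers": 0},
    {"delta_rot": [0,0,-0.182],"travel": [0,0,0],"fingers": 0},
    {"delta_rot": [0,0,-0.182],"travel": [0,0,0],"fingers": 0},
    {"delta_rot": [0,0,-0.182],"travel": [0,0,0],"fingers": 0},
    {"delta_rot": [0,0,-0.179],"travel": [0,0,0],"fingers": 0},
    {"delta_rot": [0,0,0],"travel": [-0.008,-0.03,0],"fingers": 0},
    {"delta_rot": [0,0,0],"travel": [-0.013,-0.054,0],"fingers": 0}
  ]
}}

```text
t: 12.22
position: [0.5568, 0.0616, 0.178]
ee_rot: [-0.0, 1.0, -0.002, 0.0]
force: [0.4, 0.8, 0.9]
grip_width: 0.0877
finger_force: 0.0
```

Call:
{"method": "servo_tool", "body": {
  "increments": [
    {"delta_rot": [0,0,0],"travel": [-0.013,-0.054,0],"fingers": 0},
    {"delta_rot": [0,0,0],"travel": [-0.013,-0.054,0],"fingers": 0},
    {"delta_rot": [0,0,0],"travel": [-0.013,-0.054,0.01],"fingers": 0},
    {"delta_rot": [0,0,0],"travel": [-0.013,-0.054,0.01],"fingers": 0},
    {"delta_rot": [0,0,0],"travel": [-0.006,-0.025,0.01],"fingers": 0},
    {"delta_rot": [0,0,0],"travel": [0,0,0],"fingers": 0},
    {"delta_rot": [0,0,0],"travel": [0,0,0],"fingers": 0}
  ]
}}

```text
t: 13.1
position: [0.4993, 0.3027, 0.1479]
ee_rot: [-0.0, 1.0, -0.001, 0.0]
force: [0.1, -0.2, -0.9]
grip_width: 0.088
finger_force: 0.0
```

Run:
```python
from h import *
c,im,o=wblobs(.014,"w5",amin=700)
togo([.576,.303,.1])
x=[cv2.boundingRect(k) for k in o]
for b in x: cv2.rectangle(im,b,(0,255,0))
cv2.imwrite("pics/w5.png",im[:,:,::-1])
```

```text
(289, 115, 55, 51) rect [576.2 304.7] [36.7 37. ] 42.2 centroid 573.2 304.9
(540, 0, 100, 212) rect [596.1  90.6] [ 29.2 161.8] 76.1 centroid 593.9 91.3
pos [0.4995 0.3024 0.148 ] tool yaw -0.0022 j6 0.69 tilt [ 0.  0. -1.]
travel [ 0.0765 -0.0007  0.048 ] turn z None (mod pi)
```

View pics/w5.png

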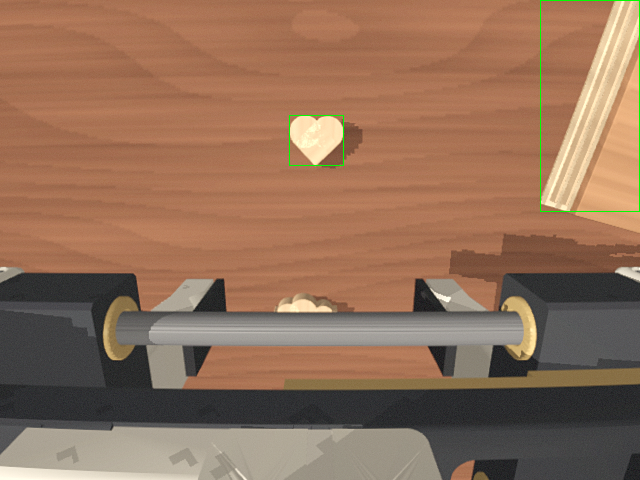

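Run:
```python
from h import *
from scipy.spatial import cKDTree
from scipy.optimize import minimize
c=cam("wrist"); im=robot.get_image("wrist")
m=cv2.inRange(cv2.cvtColor(im,cv2.COLOR_RGB2HSV),(12,30,170),(30,115,255))
m[:100]=0;m[180:]=0;m[:,:270]=0;m[:,360:]=0
k=max(cv2.findContours(m,0,cv2.CHAIN_APPROX_NONE)[0],key=cv2.contourArea)
W=back(c,k.reshape(-1,2),.014)[:,:2]*1000; ce=W.mean(0); t=cKDTree(W)
def sym(q):
    n=np.array([-np.sin(q[0]),np.cos(q[0])]); d=(W-ce)@n-q[1]
    return (np.minimum(t.query(W-2*d[:,None]*n)[0],3)**2).mean()
b=min((minimize(sym,[a,0],method="Nelder-Mead") for a in np.radians([-9,-6,-3,0,3,6])),key=lambda r:r.fun)
a=b.x[0];u=np.array([np.cos(a),np.sin(a)]);n=np.array([-u[1],u[0]])
L=np.c_[(W-ce)@u,(W-ce)@n]; o=ce+u*(L[:,0].max()+L[:,0].min())/2+n*(L[:,1].max()+L[:,1].min())/2
print("yaw",a,"rms",b.fun**.5,"size",np.ptp(L,axis=0),"centre",o)
g=(o+7*u)/1000; print("grip",g)
togo([*g,.003],a)
```

```text
yaw -0.041486110914698504 rms 0.37772218240810385 size [37.9034612  41.52679643] centre [569.71049934 305.37027626]
grip [0.57670448 0.30507996]
pos [0.4996 0.3022 0.148 ] tool yaw -0.0027 j6 0.69 tilt [ 0.001  0.001 -1.   ]
travel [ 0.077  -0.003   0.1451] turn z 0.0388 (mod pi)
```

Call:
{"method": "servo_tool", "body": {
  "increments": [
    {"delta_rot": [0,0,0.039],"travel": [0,0,0.02],"fingers": 0},
    {"delta_rot": [0,0,0],"travel": [0.0385,-0.003,0.025],"fingers": 0},
    {"delta_rot": [0,0,0],"travel": [0.0385,-0.003,0.03],"fingers": 0},
    {"delta_rot": [0,0,0],"travel": [0,0,0.035],"fingers": 0},
    {"delta_rot": [0,0,0],"travel": [0,0,0.025],"fingers": 0},
    {"delta_rot": [0,0,0],"travel": [0,0,0.009],"fingers": 0},
    {"delta_rot": [0,0,0],"travel": [0,0,0],"fingers": 0.3}
  ]
}}

```text
t: 14.08
position: [0.5767, 0.3053, 0.0036]
ee_rot: [0.0, 1.0, -0.021, -0.0]
force: [0.1, 0.5, 0.0]
grip_width: 0.0817
finger_force: 0.0
```

Run:
```python
from h import *
togo([.57670,.30508,.0035],-.0415)
```

```text
pos [0.5767 0.3053 0.0036] tool yaw -0.0414 j6 0.74 tilt [-0. -0. -1.]
travel [0.     0.0002 0.0001] turn z 0.0001 (mod pi)
```

Call:
{"method": "servo_tool", "body": {
  "increments": [
    {"delta_rot": [0,0,0],"travel": [0,0,0],"fingers": 1},
    {"delta_rot": [0,0,0],"travel": [0,0,0],"fingers": 1},
    {"delta_rot": [0,0,0],"travel": [0,0,0],"fingers": 1},
    {"delta_rot": [0,0,0],"travel": [0,0,0],"fingers": 1},
    {"delta_rot": [0,0,0],"travel": [0,0,0],"fingers": 1},
    {"delta_rot": [0,0,0],"travel": [0,0,0],"fingers": 1}
  ]
}}

```text
t: 14.82
position: [0.5764, 0.3059, 0.0036]
ee_rot: [-0.0, 1.0, -0.02, 0.0]
force: [-0.3, -0.1, 2.9]
grip_width: 0.0398
finger_force: 30.0
```

Call:
{"method": "servo_tool", "body": {
  "increments": [
    {"delta_rot": [0,0,0],"travel": [0,0,-0.03],"fingers": 1},
    {"delta_rot": [0,0,0.1025],"travel": [0,0,-0.05],"fingers": 1},
    {"delta_rot": [0,0,0.1025],"travel": [0,0,-0.045],"fingers": 1},
    {"delta_rot": [0,0,0],"travel": [0.001,0.03,-0.02],"fingers": 1},
    {"delta_rot": [0,0,0],"travel": [0.001,0.052,0],"fingers": 1},
    {"delta_rot": [0,0,0],"travel": [0.001,0.052,0],"fingers": 1},
    {"delta_rot": [0,0,0],"travel": [0.001,0.052,0],"fingers": 1},
    {"delta_rot": [0,0,0],"travel": [0.001,0.052,0],"fingers": 1},
    {"delta_rot": [0,0,0],"travel": [0.001,0.052,0],"fingers": 1},
    {"delta_rot": [0,0,0],"travel": [0,0.026,0],"fingers": 1},
    {"delta_rot": [0,0,0],"travel": [0,0,0],"fingers": 1},
    {"delta_rot": [0,0,0],"travel": [0,0,0],"fingers": 1}
  ]
}}

```text
t: 16.32
position: [0.5056, -0.0019, 0.1484]
ee_rot: [-0.0, 0.992, -0.123, 0.0]
force: [0.4, -0.4, 0.2]
grip_width: 0.0395
finger_force: 30.0
```

Run:
```python
from h import *
c,im,o=wblobs(.0535+.014,"w6",lo=(15,30,205),hi=(30,100,255),amin=400)
g=np.load("tg.npz"); print(g["M"]); togo([*(g["M"]+.007*np.array([.9697,-.2445])),.11],-.247)
cv2.drawContours(im,o,-1,(0,255,0),1); cv2.imwrite("pics/w6.png",im[:,:,::-1])
```

```text
(383, 103, 90, 67) rect [560.  -86.9] [56.8 40.4] 76.2 centroid 555.9 -85.9
(282, 92, 79, 82) rect [578.2 -21.6] [49.1 49.2] 75.9 centroid 578.3 -21.6
(174, 77, 75, 105) rect [597.1  45.4] [45.7 63.2] 75.6 centroid 594.7 45.9
[ 0.57824067 -0.0210235 ]
pos [ 0.5056 -0.0016  0.1484] tool yaw -0.2455 j6 0.94 tilt [ 0.  0. -1.]
travel [0.0821 0.0012 0.0384] turn z 0.0015 (mod pi)
```

View pics/w6.png

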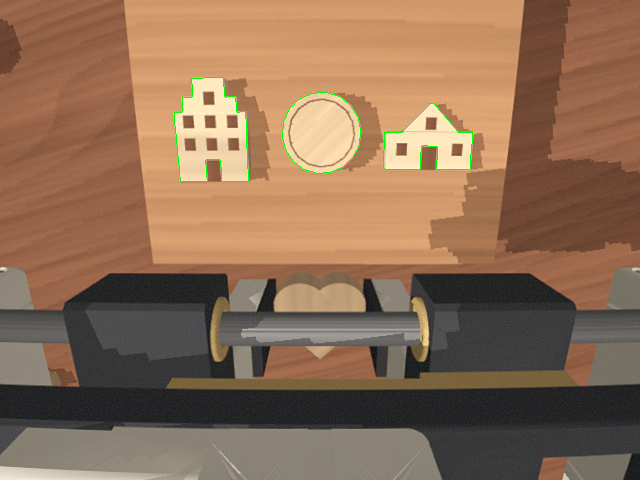

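Call:
{"method": "servo_tool", "body": {
  "increments": [
    {"delta_rot": [0,0,0.001],"travel": [0.025,0.0,0],"fingers": 1},
    {"delta_rot": [0,0,0],"travel": [0.035,0.001,0.01],"fingers": 1},
    {"delta_rot": [0,0,0],"travel": [0.022,0,0.015],"fingers": 1},
    {"delta_rot": [0,0,0],"travel": [0,0,0.025],"fingers": 1},
    {"delta_rot": [0,0,0],"travel": [0,0,0.015],"fingers": 1},
    {"delta_rot": [0,0,0],"travel": [0,0,0.006],"fingers": 1},
    {"delta_rot": [0,0,0],"travel": [0,0,0.001],"fingers": 1},
    {"delta_rot": [0,0,0],"travel": [0,0,0],"fingers": 1}
  ]
}}

```text
t: 17.38
position: [0.585, -0.0229, 0.0772]
ee_rot: [-0.0, 0.992, -0.123, 0.001]
force: [-0.0, 0.1, -0.9]
grip_width: 0.0398
finger_force: 30.0
```

Run:
```python
from h import *
togo([.5850,-.0231,.0713],-.2465); print(robot.sense()["force"])
```

```text
pos [ 0.585  -0.0229  0.0772] tool yaw -0.2464 j6 1.03 tilt [ 0.001  0.    -1.   ]
travel [-0.      0.0002  0.0059] turn z 0.0001 (mod pi)
[-0.00339749  0.14047982 -0.86634757]
```

Call:
{"method": "servo_tool", "body": {
  "increments": [
    {"delta_rot": [0,0,0],"travel": [0,0,0.002],"fingers": 1},
    {"delta_rot": [0,0,0],"travel": [0,0,0.002],"fingers": 1},
    {"delta_rot": [0,0,0],"travel": [0,0,0.0008],"fingers": 1},
    {"delta_rot": [0,0,0],"travel": [0,0,0],"fingers": 1}
  ]
}}

```text
t: 17.88
position: [0.5846, -0.0232, 0.0715]
ee_rot: [0.0, 0.992, -0.123, -0.0]
force: [-0.2, 1.0, -0.3]
grip_width: 0.0397
finger_force: 30.0
```

Call:
{"method": "servo_tool", "body": {
  "increments": [
    {"delta_rot": [0,0,0],"travel": [0,0,0.0005],"fingers": 1},
    {"delta_rot": [0,0,0],"travel": [0,0,0],"fingers": 1}
  ]
}}

```text
t: 18.12
position: [0.5846, -0.0232, 0.0714]
ee_rot: [0.0, 0.992, -0.123, 0.0]
force: [-1.8, -0.3, 4.3]
grip_width: 0.04
finger_force: 30.0
```

Call:
{"method": "servo_tool", "body": {
  "increments": [
    {"delta_rot": [0,0,0],"travel": [0,0,-0.0003],"fingers": 1},
    {"delta_rot": [0,0,0],"travel": [0,0,0],"fingers": 0.45},
    {"delta_rot": [0,0,0],"travel": [0,0,0],"fingers": 0.3},
    {"delta_rot": [0,0,0],"travel": [0,0,0],"fingers": 0.3},
    {"delta_rot": [0,0,0],"travel": [0,0,0],"fingers": 0.3},
    {"delta_rot": [0,0,0],"travel": [0,0,-0.01],"fingers": 0.3},
    {"delta_rot": [0,0,0],"travel": [0,0,-0.03],"fingers": 0},
    {"delta_rot": [0,0,0],"travel": [0,0,-0.04],"fingers": 0},
    {"delta_rot": [0,0,0],"travel": [-0.04,0,-0.01],"fingers": 0},
    {"delta_rot": [0,0,0],"travel": [-0.04,0,0],"fingers": 0},
    {"delta_rot": [0,0,0],"travel": [0,0,0],"fingers": 0},
    {"delta_rot": [0,0,0],"travel": [0,0,0],"fingers": 0}
  ]
}}

```text
t: 19.62
position: [0.5077, -0.0034, 0.1624]
ee_rot: [-0.0, 0.992, -0.123, 0.001]
force: [0.4, 0.3, -0.2]
grip_width: 0.0879
finger_force: 0.0
```

Run:
```python
from h import *
c,im,o=wblobs(.0535+.028,"w7",lo=(15,30,205),hi=(30,100,255),amin=400)
# cloud viewing stop: cloud (.425,.313)
togo([.36,.313,.148],0)
cv2.imwrite("pics/w7c.png",cv2.resize(im[60:200,150:510,::-1],None,fx=2,fy=2))
```

```text
(378, 109, 85, 63) rect [561.  -83.4] [53.7 38.1] 76.2 centroid 557.1 -82.6
(283, 99, 71, 77) rect [579.3 -19.6] [42.2 46.5] 59.9 centroid 580.3 -20.4
(181, 85, 71, 98) rect [596.1  41.7] [43.  59.4] 75.8 centroid 593.8 42.2
pos [ 0.5079 -0.0035  0.162 ] tool yaw -0.2466 j6 0.94 tilt [ 0.001  0.    -1.   ]
travel [-0.2207 -0.2708  0.0139] turn z -0.2466 (mod pi)
```

View pics/w7c.png

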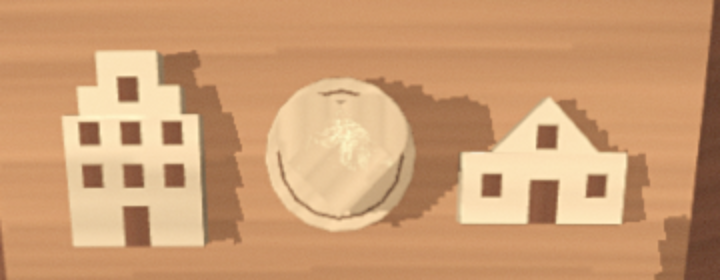

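Run:
```python
from h import *
c=cam("wrist"); u=np.array([.9697,-.2445]); v=np.array([.2445,.9697])
for n,p in(("point",(320.5,169)),("notch",(320,110)),("lobeL",(285,120)),("lobeR",(355,120))):
    d=back(c,[p],.0817)[0,:2]-[.5782,-.0215]; print(n,(d@u*1000).round(1),(d@v*1000).round(1))
im=cv2.imread("pics/w7.png"); g=cv2.createCLAHE(6,(4,4)).apply(cv2.cvtColor(im,cv2.COLOR_BGR2LAB)[90:185,270:370,0])
cv2.imwrite("pics/w7d.png",cv2.resize(g,None,fx=6,fy=6,interpolation=cv2.INTER_CUBIC))
```

```text
point -19.3 -0.8
notch 16.7 -0.4
lobeL 10.8 21.3
lobeR 10.8 -22.1
```

View pics/w7d.png

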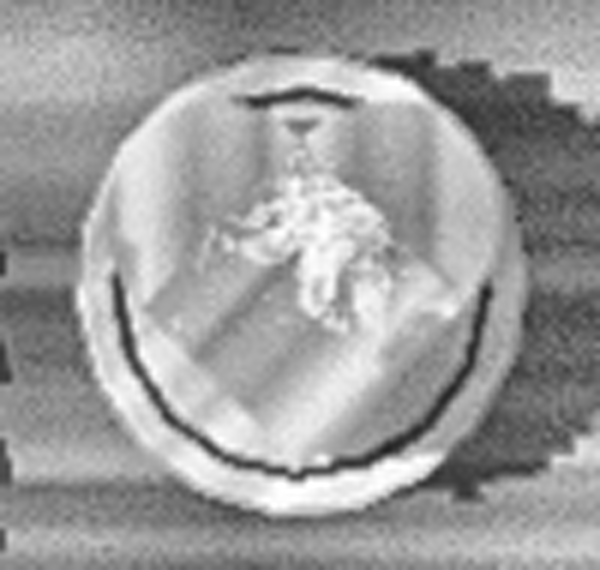

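Call:
{"method": "servo_tool", "body": {
  "increments": [
    {"delta_rot": [0,0,0],"travel": [-0.015,-0.02,0],"fingers": 0},
    {"delta_rot": [0,0,0],"travel": [-0.035,-0.043,0],"fingers": 0},
    {"delta_rot": [0,0,0],"travel": [-0.035,-0.043,0],"fingers": 0},
    {"delta_rot": [0,0,0],"travel": [-0.035,-0.043,0],"fingers": 0},
    {"delta_rot": [0,0,0],"travel": [-0.035,-0.043,0],"fingers": 0},
    {"delta_rot": [0,0,0],"travel": [-0.035,-0.043,0],"fingers": 0},
    {"delta_rot": [0,0,-0.123],"travel": [-0.022,-0.026,0],"fingers": 0},
    {"delta_rot": [0,0,-0.123],"travel": [0,0,0.01],"fingers": 0},
    {"delta_rot": [0,0,0],"travel": [0,0,0.01],"fingers": 0},
    {"delta_rot": [0,0,0],"travel": [0,0,0],"fingers": 0},
    {"delta_rot": [0,0,0],"travel": [0,0,0],"fingers": 0}
  ]
}}

```text
t: 21.05
position: [0.3657, 0.301, 0.1415]
ee_rot: [0.0, 1.0, -0.002, 0.0]
force: [0.6, 0.1, -0.1]
grip_width: 0.0877
finger_force: 0.0
```

Run:
```python
from h import *
wblobs(.014,"w8",amin=700)
togo([.4187,.313,.0035],-.02)
```

```text
(264, 138, 74, 36) rect [425.2 314.8] [56.1 26.1] 89.7 centroid 422.8 315.6
(566, 0, 74, 46) rect [523.7  91.7] [60.1 22.3] 78.1 centroid 522.8 97.4
pos [0.3657 0.3011 0.1416] tool yaw -0.0028 j6 0.46 tilt [ 0.  0. -1.]
travel [ 0.053  -0.012   0.1381] turn z 0.0172 (mod pi)
```

View pics/w8.png

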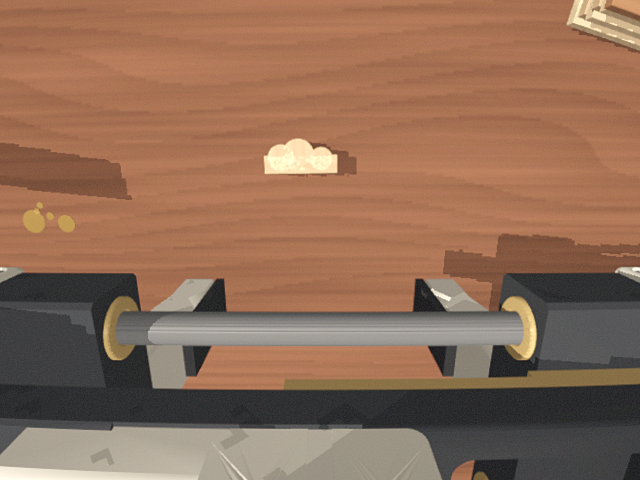

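Call:
{"method": "servo_tool", "body": {
  "increments": [
    {"delta_rot": [0,0,0.002],"travel": [0.0265,-0.007,0.02],"fingers": 0},
    {"delta_rot": [0,0,0],"travel": [0.027,-0.007,0.03],"fingers": 0},
    {"delta_rot": [0,0,0],"travel": [0,0,0.04],"fingers": 0},
    {"delta_rot": [0,0,0],"travel": [0,0,0.032],"fingers": 0},
    {"delta_rot": [0,0,0],"travel": [0,0,0.016],"fingers": 0},
    {"delta_rot": [0,0,0],"travel": [0,0,0],"fingers": 0.2},
    {"delta_rot": [0,0,0],"travel": [0,0,0],"fingers": 1},
    {"delta_rot": [0,0,0],"travel": [0,0,0],"fingers": 1},
    {"delta_rot": [0,0,0],"travel": [0,0,0],"fingers": 1},
    {"delta_rot": [0,0,0],"travel": [0,0,0],"fingers": 1}
  ]
}}

```text
t: 22.35
position: [0.419, 0.3156, 0.0042]
ee_rot: [-0.001, 1.0, -0.001, 0.0]
force: [-0.9, -0.2, 7.2]
grip_width: 0.0559
finger_force: 30.0
```

Run:
```python
from h import *
g=np.load("tg.npz"); s,p,T=pose()
off=np.array([.4252,.3148])-p[:2]; print("cloud-TCP in tool x",off@T[:2,0])
u=np.array([.9697,-.2445]); t=g["cloud"]-u*(off@T[:2,0]); print("TCP target",t)
a=-.2465; U=np.array([np.cos(a),np.sin(a)]); V=np.array([np.sin(a),-np.cos(a)]); d=t-p[:2]; print("after turn, travel",d@U,d@V)
togo([*t,.1],a); print(robot.sense()["grip_width"],robot.sense()["finger_force"])
```

```text
cloud-TCP in tool x 0.006180570294320476
TCP target [0.64916705 0.03319437]
after turn, travel 0.2921014933893312 0.21772105204936648
pos [0.419  0.3156 0.0042] tool yaw -0.0025 j6 0.55 tilt [ 0.001  0.001 -1.   ]
travel [ 0.2309  0.2817 -0.0959] turn z 0.244 (mod pi)
0.055884682357372 30.002206563949585
```

Call:
{"method": "servo_tool", "body": {
  "increments": [
    {"delta_rot": [0,0,0],"travel": [0,0,-0.03],"fingers": 1},
    {"delta_rot": [0,0,0.122],"travel": [0,0,-0.04],"fingers": 1},
    {"delta_rot": [0,0,0.122],"travel": [0,0,-0.03],"fingers": 1},
    {"delta_rot": [0,0,0],"travel": [0.03,0.0225,0],"fingers": 1},
    {"delta_rot": [0,0,0],"travel": [0.046,0.0343,0],"fingers": 1},
    {"delta_rot": [0,0,0],"travel": [0.046,0.0343,0],"fingers": 1},
    {"delta_rot": [0,0,0],"travel": [0.046,0.0343,0],"fingers": 1},
    {"delta_rot": [0,0,0],"travel": [0.046,0.0343,0],"fingers": 1},
    {"delta_rot": [0,0,0],"travel": [0.046,0.0343,0],"fingers": 1},
    {"delta_rot": [0,0,0],"travel": [0.032,0.0237,0],"fingers": 1},
    {"delta_rot": [0,0,0],"travel": [0,0,0],"fingers": 1},
    {"delta_rot": [0,0,0],"travel": [0,0,0],"fingers": 1}
  ]
}}

```text
t: 23.85
position: [0.6482, 0.0326, 0.1031]
ee_rot: [0.0, 0.992, -0.123, -0.0]
force: [-0.3, -0.0, -0.5]
grip_width: 0.0555
finger_force: 30.0
```

Run:
```python
from h import *
togo([.6492,.0332,.06],-.2465)
```

```text
pos [0.6482 0.0326 0.1031] tool yaw -0.2475 j6 0.97 tilt [-0.001 -0.    -1.   ]
travel [ 0.0008 -0.0008  0.0431] turn z -0.001 (mod pi)
```

Contact is expected at TCP z ≈ 0.058 (plaque 0.0537 + 0.0042).

Call:
{"method": "servo_tool", "body": {
  "increments": [
    {"delta_rot": [0,0,-0.001],"travel": [0.001,-0.001,0.01],"fingers": 1},
    {"delta_rot": [0,0,0],"travel": [0,0,0.018],"fingers": 1},
    {"delta_rot": [0,0,0],"travel": [0,0,0.01],"fingers": 1},
    {"delta_rot": [0,0,0],"travel": [0,0,0.0035],"fingers": 1},
    {"delta_rot": [0,0,0],"travel": [0,0,0.001],"fingers": 1},
    {"delta_rot": [0,0,0],"travel": [0,0,0.001],"fingers": 1},
    {"delta_rot": [0,0,0],"travel": [0,0,0],"fingers": 1}
  ]
}}

```text
t: 24.72
position: [0.6501, 0.0335, 0.0602]
ee_rot: [-0.0, 0.992, -0.123, 0.0]
force: [-1.0, 0.3, -0.4]
grip_width: 0.0557
finger_force: 30.0
```

Call:
{"method": "servo_tool", "body": {
  "increments": [
    {"delta_rot": [0,0,0],"travel": [0,0,0.0006],"fingers": 1},
    {"delta_rot": [0,0,0],"travel": [0,0,0],"fingers": 1}
  ]
}}

```text
t: 24.98
position: [0.65, 0.0335, 0.0594]
ee_rot: [-0.0, 0.992, -0.123, 0.0]
force: [-0.1, 0.8, -0.9]
grip_width: 0.0554
finger_force: 30.0
```

Run:
```python
from h import *
togo([.6492,.0332,.058],-.2465);print(robot.sense()["force"])
```

```text
pos [0.65   0.0335 0.0594] tool yaw -0.2458 j6 0.97 tilt [ 0.  0. -1.]
travel [-0.0007  0.0005  0.0014] turn z 0.0007 (mod pi)
[-0.09643961  0.77484616 -0.86975113]
```

Call:
{"method": "servo_tool", "body": {
  "increments": [
    {"delta_rot": [0,0,0],"travel": [-0.0005,0,0.0006],"fingers": 1},
    {"delta_rot": [0,0,0],"travel": [0,0,0.0005],"fingers": 1},
    {"delta_rot": [0,0,0],"travel": [0,0,0],"fingers": 1}
  ]
}}

```text
t: 25.35
position: [0.6494, 0.0336, 0.0581]
ee_rot: [0.0, 0.992, -0.123, -0.0]
force: [-0.1, 0.1, 0.2]
grip_width: 0.0556
finger_force: 30.0
```

Call:
{"method": "servo_tool", "body": {
  "increments": [
    {"delta_rot": [0,0,0],"travel": [0,0,0.0004],"fingers": 1},
    {"delta_rot": [0,0,0],"travel": [0,0,0],"fingers": 1}
  ]
}}

```text
t: 25.6
position: [0.6495, 0.0336, 0.0581]
ee_rot: [-0.0, 0.992, -0.123, 0.0]
force: [-1.9, -0.1, 4.2]
grip_width: 0.0557
finger_force: 30.0
```

Call:
{"method": "servo_tool", "body": {
  "increments": [
    {"delta_rot": [0,0,0],"travel": [0,0,-0.0003],"fingers": 1},
    {"delta_rot": [0,0,0],"travel": [0,0,0],"fingers": 0.3},
    {"delta_rot": [0,0,0],"travel": [0,0,0],"fingers": 0.18},
    {"delta_rot": [0,0,0],"travel": [0,0,0],"fingers": 0.18},
    {"delta_rot": [0,0,0],"travel": [0,0,0],"fingers": 0.18},
    {"delta_rot": [0,0,0],"travel": [0,0,-0.01],"fingers": 0.18},
    {"delta_rot": [0,0,0],"travel": [0,0,-0.03],"fingers": 0},
    {"delta_rot": [0,0,0],"travel": [0,0,-0.05],"fingers": 0},
    {"delta_rot": [0,0,0],"travel": [-0.04,0.02,-0.01],"fingers": 0},
    {"delta_rot": [0,0,0],"travel": [-0.05,0.02,0],"fingers": 0},
    {"delta_rot": [0,0,0],"travel": [0,0,0],"fingers": 0},
    {"delta_rot": [0,0,0],"travel": [0,0,0],"fingers": 0}
  ]
}}

```text
t: 27.1
position: [0.5531, 0.0169, 0.1593]
ee_rot: [-0.0, 0.992, -0.122, 0.001]
force: [0.5, 0.1, 1.1]
grip_width: 0.0881
finger_force: 0.0
```

Run:
```python
from h import *
c,im,o=wblobs(.0537+.014,"w9",lo=(15,30,205),hi=(30,100,255),amin=300)
for k in o:
    p=k.reshape(-1,2); W=back(c,p,.0637)[:,:2]
    r=cv2.minAreaRect((W*1000).astype(np.float32)); print("at .0637",np.round(r[0],1),np.round(r[1],1))
togo([.4425,-.311,.15])
```

```text
(422, 169, 48, 48) rect [562.6 -77.2] [23.8 41.8] 19.6 centroid 564.1 -76.5
(329, 161, 71, 71) rect [579.3 -20.3] [45.9 49.1] 53.6 centroid 578.3 -20.9
(229, 146, 68, 93) rect [597.5  45.6] [45.3 63.1] 76.0 centroid 595.1 46.2
(216, 80, 85, 43) rect [655.7  32.1] [55.  25.5] 76.5 centroid 653.6 33.3
at .0637 [561.7 -78.4] [24.2 42.5]
at .0637 [578.6 -20.6] [46.6 49.8]
at .0637 [597.1  46.3] [46.  64.1]
at .0637 [656.2  32.6] [55.9 25.9]
pos [0.5534 0.017  0.159 ] tool yaw -0.2456 j6 0.94 tilt [ 0.002  0.    -1.   ]
travel [-0.0279  0.3451  0.0086] turn z None (mod pi)
```

Call:
{"method": "servo_tool", "body": {
  "increments": [
    {"delta_rot": [0,0,0],"travel": [-0.008,0.026,0],"fingers": 0},
    {"delta_rot": [0,0,0],"travel": [-0.015,0.051,0],"fingers": 0},
    {"delta_rot": [0,0,0],"travel": [-0.015,0.051,0],"fingers": 0},
    {"delta_rot": [0,0,0],"travel": [-0.015,0.051,0],"fingers": 0},
    {"delta_rot": [0,0,0],"travel": [-0.015,0.051,0],"fingers": 0},
    {"delta_rot": [0,0,0],"travel": [-0.015,0.051,0],"fingers": 0},
    {"delta_rot": [0,0,0.187],"travel": [-0.008,0.025,0],"fingers": 0},
    {"delta_rot": [0,0,0.187],"travel": [0,0,0.01],"fingers": 0},
    {"delta_rot": [0,0,0.187],"travel": [0,0,0.01],"fingers": 0},
    {"delta_rot": [0,0,0],"travel": [0,0,0],"fingers": 0},
    {"delta_rot": [0,0,0],"travel": [0,0,0],"fingers": 0}
  ]
}}

```text
t: 28.52
position: [0.3898, -0.2583, 0.1383]
ee_rot: [0.0, 0.921, -0.391, -0.0]
force: [0.7, 0.1, -1.1]
grip_width: 0.0877
finger_force: 0.0
```

Run:
```python
from h import *
c,im,o=wblobs(.014,"w10",amin=500)
togo([.4427,-.311,.0035],-.81)
```

```text
(0, 172, 75, 98) rect [ 557.2 -101.2] [63.9 83.1] 30.7 centroid 562.9 -93.0
(279, 119, 83, 32) rect [ 441.6 -312.5] [61.2 22.3] 43.9 centroid 441.1 -312.1
(0, 93, 135, 177) rect [ 559.5 -141.6] [ 27.3 163.6] 77.8 centroid 561.0 -141.6
pos [ 0.3899 -0.2582  0.1384] tool yaw -0.8033 j6 0.93 tilt [ 0. -0. -1.]
travel [ 0.0746 -0.0013  0.1349] turn z 0.0067 (mod pi)
```

View pics/w10.png

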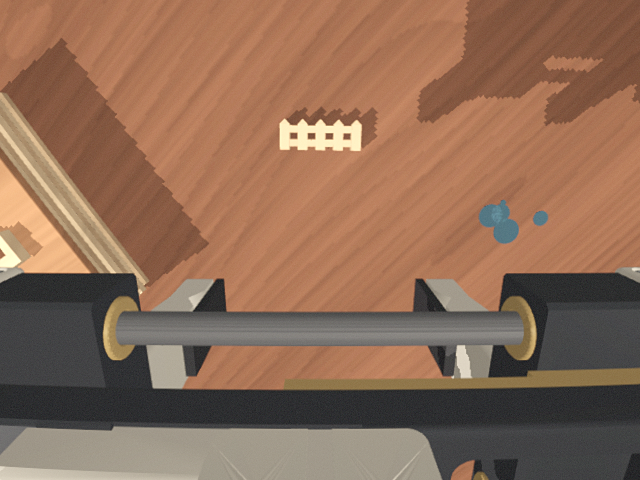

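Call:
{"method": "servo_tool", "body": {
  "increments": [
    {"delta_rot": [0,0,0.001],"travel": [0.0365,0.0005,0.02],"fingers": 0},
    {"delta_rot": [0,0,0],"travel": [0.0365,0,0.03],"fingers": 0},
    {"delta_rot": [0,0,0],"travel": [0,0,0.04],"fingers": 0},
    {"delta_rot": [0,0,0],"travel": [0,0,0.03],"fingers": 0},
    {"delta_rot": [0,0,0],"travel": [0,0,0.014],"fingers": 0},
    {"delta_rot": [0,0,0],"travel": [0,0,0],"fingers": 0.2},
    {"delta_rot": [0,0,0],"travel": [0,0,0],"fingers": 1},
    {"delta_rot": [0,0,0],"travel": [0,0,0],"fingers": 1},
    {"delta_rot": [0,0,0],"travel": [0,0,0],"fingers": 1},
    {"delta_rot": [0,0,0],"travel": [0,0,0],"fingers": 1}
  ]
}}

```text
t: 29.82
position: [0.4406, -0.3112, 0.0052]
ee_rot: [-0.0, 0.92, -0.393, 0.001]
force: [-1.1, 1.5, 6.4]
grip_width: 0.0597
finger_force: 30.0
```

Run:
```python
from h import *
g=np.load("tg.npz"); s,p,T=pose()
off=np.array([.4416,-.3125])-p[:2]; print("fence-TCP in tool x",off@T[:2,0])
u=np.array([.9697,-.2445]); t=g["fence"]-u*(off@T[:2,0]); print("TCP target",t)
a=-.2465; U=np.array([np.cos(a),np.sin(a)]); V=np.array([np.sin(a),-np.cos(a)]); d=t-p[:2]; print("after turn, travel",d@U,d@V)
togo([*t,.1],a); print(s["grip_width"],s["finger_force"])
```

```text
fence-TCP in tool x 0.0016192140624835722
TCP target [ 0.51235629 -0.07651278]
after turn, travel 0.012338732084161518 -0.2451522674321172
pos [ 0.4406 -0.3112  0.0052] tool yaw -0.8074 j6 1.01 tilt [ 0.002 -0.001 -1.   ]
travel [-0.1198 -0.2142 -0.0948] turn z -0.5609 (mod pi)
0.059667487454685135 29.998961091041565
```

Call:
{"method": "servo_tool", "body": {
  "increments": [
    {"delta_rot": [0,0,0],"travel": [0,0,-0.03],"fingers": 1},
    {"delta_rot": [0,0,-0.187],"travel": [0,0,-0.04],"fingers": 1},
    {"delta_rot": [0,0,-0.187],"travel": [0,0,-0.03],"fingers": 1},
    {"delta_rot": [0,0,-0.187],"travel": [0,0,0],"fingers": 1},
    {"delta_rot": [0,0,0],"travel": [0.002,-0.03,0],"fingers": 1},
    {"delta_rot": [0,0,0],"travel": [0.003,-0.05,0],"fingers": 1},
    {"delta_rot": [0,0,0],"travel": [0.003,-0.05,0],"fingers": 1},
    {"delta_rot": [0,0,0],"travel": [0.002,-0.05,0],"fingers": 1},
    {"delta_rot": [0,0,0],"travel": [0.002,-0.04,0],"fingers": 1},
    {"delta_rot": [0,0,0],"travel": [0,-0.025,0],"fingers": 1},
    {"delta_rot": [0,0,0],"travel": [0,0,0],"fingers": 1},
    {"delta_rot": [0,0,0],"travel": [0,0,0],"fingers": 1}
  ]
}}

```text
t: 31.32
position: [0.511, -0.0766, 0.1042]
ee_rot: [-0.0, 0.992, -0.123, -0.0]
force: [-0.3, -0.0, -0.9]
grip_width: 0.0592
finger_force: 30.0
```

Run:
```python
from h import *
togo([.5124,-.0764,.0590],-.2465)
```

```text
pos [ 0.511  -0.0766  0.1042] tool yaw -0.2466 j6 1.09 tilt [-0.  0. -1.]
travel [ 0.0013 -0.0006  0.0452] turn z -0.0001 (mod pi)
```

Call:
{"method": "servo_tool", "body": {
  "increments": [
    {"delta_rot": [0,0,0],"travel": [0.001,0,0.01],"fingers": 1},
    {"delta_rot": [0,0,0],"travel": [0,0,0.018],"fingers": 1},
    {"delta_rot": [0,0,0],"travel": [0,0,0.01],"fingers": 1},
    {"delta_rot": [0,0,0],"travel": [0,0,0.0035],"fingers": 1},
    {"delta_rot": [0,0,0],"travel": [0,0,0.001],"fingers": 1},
    {"delta_rot": [0,0,0],"travel": [0,0,0],"fingers": 1}
  ]
}}

```text
t: 32.08
position: [0.5126, -0.0767, 0.0619]
ee_rot: [-0.0, 0.992, -0.123, 0.0]
force: [0.1, -0.0, -0.5]
grip_width: 0.0593
finger_force: 30.0
```

Run:
```python
from h import *
togo([.5124,-.0764,.0590],-.2465);print(robot.sense()["force"])
```

```text
pos [ 0.5126 -0.0767  0.0619] tool yaw -0.2468 j6 1.09 tilt [ 0.001  0.    -1.   ]
travel [-0.0002 -0.0002  0.0029] turn z -0.0003 (mod pi)
[ 0.10102771 -0.03741159 -0.47289099]
```

Call:
{"method": "servo_tool", "body": {
  "increments": [
    {"delta_rot": [0,0,0],"travel": [0,0,0.001],"fingers": 1},
    {"delta_rot": [0,0,0],"travel": [0,0,0.001],"fingers": 1},
    {"delta_rot": [0,0,0],"travel": [0,0,0.0004],"fingers": 1},
    {"delta_rot": [0,0,0],"travel": [0,0,0],"fingers": 1}
  ]
}}

```text
t: 32.58
position: [0.5122, -0.0766, 0.0591]
ee_rot: [0.0, 0.992, -0.123, -0.0]
force: [-0.6, 0.2, 0.2]
grip_width: 0.0598
finger_force: 30.0
```

Call:
{"method": "servo_tool", "body": {
  "increments": [
    {"delta_rot": [0,0,0],"travel": [0,0,0.0005],"fingers": 1},
    {"delta_rot": [0,0,0],"travel": [0,0,0],"fingers": 1}
  ]
}}

```text
t: 32.83
position: [0.5123, -0.0766, 0.0591]
ee_rot: [0.0, 0.992, -0.123, 0.0]
force: [-1.7, 0.9, 4.5]
grip_width: 0.0596
finger_force: 30.0
```

Touching. Release, retreat for a check.

Call:
{"method": "servo_tool", "body": {
  "increments": [
    {"delta_rot": [0,0,0],"travel": [0,0,-0.0003],"fingers": 1},
    {"delta_rot": [0,0,0],"travel": [0,0,0],"fingers": 0.28},
    {"delta_rot": [0,0,0],"travel": [0,0,0],"fingers": 0.15},
    {"delta_rot": [0,0,0],"travel": [0,0,0],"fingers": 0.15},
    {"delta_rot": [0,0,0],"travel": [0,0,0],"fingers": 0.15},
    {"delta_rot": [0,0,0],"travel": [0,0,-0.01],"fingers": 0.15},
    {"delta_rot": [0,0,0],"travel": [0,0,-0.03],"fingers": 0},
    {"delta_rot": [0,0,0],"travel": [0,0,-0.05],"fingers": 0},
    {"delta_rot": [0,0,0],"travel": [-0.04,-0.02,-0.03],"fingers": 0},
    {"delta_rot": [0,0,0],"travel": [-0.035,-0.03,-0.01],"fingers": 0},
    {"delta_rot": [0,0,0],"travel": [0,0,0],"fingers": 0},
    {"delta_rot": [0,0,0],"travel": [0,0,0],"fingers": 0}
  ]
}}

```text
t: 34.33
position: [0.452, -0.0097, 0.1896]
ee_rot: [-0.0, 0.992, -0.123, 0.001]
force: [0.2, -0.4, -0.1]
grip_width: 0.0879
finger_force: 0.0
```

Run:
```python
from h import *
c,im,o=wblobs(.0677,"w11",lo=(15,30,195),hi=(30,100,255),amin=300)
for k in o:
    W=back(c,k.reshape(-1,2),.0637)[:,:2]; r=cv2.minAreaRect((W*1000).astype(np.float32)); print("at .0637",np.round(r[0],1),np.round(r[1],1))
```

```text
(346, 118, 84, 31) rect [513.6 -77. ] [61.  21.4] 76.1 centroid 513.1 -76.8
(349, 34, 80, 62) rect [559.2 -87.5] [56.3 40.4] 76.3 centroid 555.1 -86.4
(257, 23, 70, 76) rect [578.2 -21.3] [48.8 49.4] 76.1 centroid 578.6 -21.3
(161, 11, 68, 97) rect [596.3  45.3] [45.7 63.6] 76.0 centroid 594.0 45.9
at .0637 [513.5 -77.7] [61.9 21.7]
at .0637 [559.7 -88.3] [57.1 40.9]
at .0637 [579.1 -21.2] [49.5 50.1]
at .0637 [597.4  46.4] [46.4 64.5]
```

View pics/w11.png

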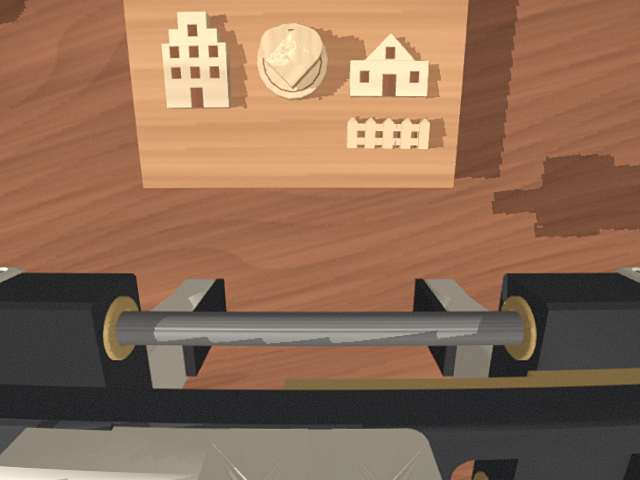

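```bash
python3 -c "
from workcell import robot
print(robot.job_done())"
```

```text
the job is handed in; nothing more can be done
None
```

I placed all four pieces and handed the job in at about 34 s. By the wrist camera the medallion, cloud and fence are within about 1 mm of target, with gaps near 15 mm, and the heart is centred to about 1 mm, point down; the judge's verdict was not shown.

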